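# Turn the incense burner up by one click

### The arm

A 6-joint arm with a two-finger parallel gripper is mounted at the origin on the work surface. World frame = base frame: x ahead of the robot, y to its left, z up, the work surface at z = 0. Lengths are in m, angles in degrees, forces in N, time in s.
With the tool pointing down it reaches from about 0.35 to 0.875 m from the base axis. Payload 4.2 kg.
Tool frame: the origin (TCP) lies midway between the tips of the shut fingers; the grasp point (between the pads) lies 19 mm behind it; z points along the fingers, y is the line along which they close (so a half turn about z gives the same grasp; the last joint's range is limited). The gripper opens to 85 mm and grips with 20 to 120 N. Pads are 22 mm wide; open, the fingers measure 114 mm over their backs; the gripper's body (76 mm by 85 mm) begins 54 mm behind the grasp point. The pads swing forward as they close: fully open they stand 13 mm farther back than shut.
Start: joints at [86.608, 22.042, 0.453, 0, -68.411, -14.817], TCP at [0.195, 0.594, 0.231] pointing down, gripper open.
Joint ranges: [-179.83, 179.83], [-69.29, 118.12], [-61.27, 80.66], [-181.25, 117.63], [-171.15, -9.14], [-177.46, 177.46]. Speed limits (degrees/s): [159.86, 159.86, 180, 180, 180, 180].

### API

Orientations are given as [roll, pitch, yaw] about the fixed x, y, z axes, in that order (R = Rz(yaw) Ry(pitch) Rx(roll)).
In Python, from cell import get_obs, read_camera, sign_off gives the robot as it stands. The module is installed in compiled form; this text tells all that it offers.
- The arm moves only by the tool send_rows, never from a script. Its argument "targets" is one flat list of numbers, 7 for each row, row after row: the shift along the tool's x, y, z in cm, then the turn, a rotation vector about the tool's x, y, z in degrees, then the opening, from 0 (shut) to 1 (fully open). A call has 1 to 5 rows; each row is the pose to reach, as a shift and turn from the pose commanded when the call began, along the tool's axes at that moment; what a row does not reach only later rows make up. A row lasts 1/12 s, in which the tool goes at most 41.7 mm and 7.16 degrees, less where a joint would pass 70% of its speed; a pose out of reach is approached as far as the arm can. A call with a gripper value outside its range is refused whole. The fingers move at their own pace and stop on an object; the grip force is fixed at half the most. Time passes only in rows, so rows that repeat a pose let the fingers close. It gives the time, the measured TCP pose, the force, the opening and the grip force at its end, in the units of the state.
- get_obs(): the state, without advancing time (a new reading comes with each control period).
- read_camera(name): name is "scene" or "top" or "wrist"; returns a dict with "color" (384x512x3 uint8, blue, green, red), "mtx" (3x3 intrinsics, pixels), "camera_from_world" (4x4, takes a point from world to camera coordinates); the wrist camera has in their place "mount" (4x4, takes a point from camera to tool coordinates, whose origin is the TCP and whose axes are the flange's). Camera axes: x right, y up, looking along -z (the intrinsics and any distortion apply to the point x, -y, -z); pixel columns grow to the right and rows downward; lengths in m; the calibration is good to about 2 mm. The wrist camera is an equidistant fisheye: a pixel r from the principal point sees the ray r / f radians off the axis. A picture is of the moment at which its call begins: read the wrist's pose just before it. There is no depth.
- sign_off(): hands the job in; it is judged then, once.
The state is a dict: "clock": time; "qpos": joint angles; "qvel": joint speeds; "joint_efforts": joint torques, N m; "tool_pos": TCP position; "eef_rot": TCP orientation; "ft_force": force on the tool from outside, world axes, zero at the start; "wrist_torque": the same for the moment, N m; "grip_width": finger opening in m; "grip_force": force on a finger pad.
Only numpy, scipy, OpenCV 4.12 (cv2) and the standard library are available. Lean on these libraries where they do the work, as an engineer would, in place of code of your own. Each camera call takes 0.05 s, during which the arm holds its last target. There are 200 camera calls.

### The job

Turn the electric incense burner up by exactly one click: with a fingertip pressed lightly on its broad knurled dial, turn the dial clockwise (seen from above) from the stud its pointer stands at to the next larger stud, never over to the one beyond, and take the finger away. Grasp and lift nothing, do not shove the burner along, and leave the bottles, the atomizer and the acrylic box standing where they are.

Things in the scene. Friction and masses are not known exactly. Their poses are not given: they have to be found in the camera images.
- burner: Electric mabkhara (incense burner), black ceramic, loose, about 2 kg. Plinth 120 (x) x 230 (y) x 40 mm high; origin at the centre of its underside. Black flared bowl at y = +60 mm (80 mm across, rim 95 mm above the underside), dial at y = -60 mm. Four flat brass studs in an arc round the dial's -x side, 53.5 mm from its axis; clockwise from above: off (smallest), low, medium, high (largest).
- dial_top (a point): Centre of the dial's flat top, on its vertical axis, 60 mm above the burner's underside. Gold-tone disc 92 mm across, 15 mm thick, knurled rim, 5 mm clear of the plinth. On an axial spring: gives from about 0.3 N at 1 N per mm, bottoms after 4 mm. Pressed with 3 to 8 N some 30 mm from the axis, a fingertip's friction turns it. The point's x and y axes turn with the dial.
- dial_pointer (a point): Outer end of the black pointer bar (24 x 4 mm) inlaid in the dial's top, 43 mm from the axis. It points at the stud of the present setting.
- stud_off (a point): Top of the smallest stud (4 mm across), the off mark. The pointer starts here or at low.
- stud_low (a point): Top of the low stud (6 mm across): the target if the dial starts at off.
- stud_medium (a point): Top of the medium stud (8 mm across): the target if the dial starts at low.
- stud_high (a point): Top of the largest stud (10 mm across), the high mark.
- dial (a joint): Angle of the dial in rad, growing clockwise seen from above. Sprung detents at 0 (off), 0.8 (low), 1.6 (medium) and 2.4 (high), stops at -0.12 and 2.52. It starts at rest at 0 or 0.8. Turning takes up to about 0.03 N m; the ridges lie midway between detents; past a ridge the dial, when let go, clicks by itself into the next detent.
- tray: Mirrored tray, fixed, 400 (x) x 560 (y) mm, its top 8 mm above the table, gilt rim 14 mm high; origin at the centre of its underside. All the objects stand on it.
- bottle_wide: Eight-sided glass perfume bottle with a glass stopper, 68 mm wide, 94 mm tall; origin at the centre of its underside. Bystander.
- bottle_slim: Six-sided glass perfume bottle with a glass stopper, 54 mm wide, 110 mm tall; origin at the centre of its underside. Bystander.
- atomizer: Gold-tone aluminium atomizer, a cylinder 34 mm across, 105 mm tall; origin at the centre of its underside. Bystander.
- acrylic_box: Round clear acrylic box with a clip-on lid, 68 mm across, 36 mm tall; origin at the centre of its underside. Bystander.

How it is judged:
By the outcome, as a careful person would: the job done as asked, in the order asked, and still so for the second after the job is handed in, with the robot touching nothing.
It also fails if it takes over 38 s, if anything falls off the work surface, if the arm or the gripper's body presses on something with over 40 N, if the wrist force passes 120 N, or if a joint passes its speed limit or range.

## Working session

There is one attempt and no reset: what is moved stays moved. The work goes in short steps, Python scripts to look and compute and a tool call to move; the robot and the scene stay as the last step left them, time stands still between calls to the robot, and variables do not carry over. Pictures are saved under pics/ and viewed, at most 10 in all, crops included, and the job is handed in when it is done.

Besides the shell and the picture viewer there is one more tool, called after "Emit:" in YAML: its name, and indented under it one key for each argument. send_rows: Moves the arm, as the interface text tells. Its arguments: {"type":"object","properties":{"targets":{"type":"array","items":{"type":"number"}}},"required":["targets"]}

```bash
mkdir -p pics; python3 - <<'E'
from cell import *
import cv2,numpy as np
o=get_obs();print({k:np.round(v,3).tolist() for k,v in o.items()})
for n in("top","scene"):
    r=read_camera(n);cv2.imwrite(f"pics/{n}0.png",r["color"]);print(r["mtx"],r["camera_from_world"],[k for k in r])
E
```

```text
{'clock': 0.0, 'qpos': [86.607, 22.091, 0.379, -0.03, -68.41, -14.818], 'qvel': [-0.089, -0.086, -0.009, -0.061, -0.069, -0.058], 'joint_efforts': [0.001, -39.229, 18.84, 4.186, -0.005, 0.0], 'tool_pos': [0.195, 0.593, 0.23], 'eef_rot': [179.875, -0.004, -18.222], 'ft_force': [0.01, 0.254, -0.755], 'wrist_torque': [0.051, -0.027, 0.011], 'grip_force': 0.0, 'grip_width': 0.085}
[[495.07348344   0.         251.29981413]
 [  0.         495.07348344 197.25921677]
 [  0.           0.           1.        ]] [[-1.04418663e-01 -9.94533009e-01 -9.14840237e-04  1.36894003e-01]
 [ 9.71648905e-01 -1.02212109e-01  2.13192611e-01 -6.09968555e-01]
 [-2.12120597e-01  2.13723839e-02  9.77009761e-01 -1.26940225e+00]
 [ 0.00000000e+00  0.00000000e+00  0.00000000e+00  1.00000000e+00]] ['color', 'mtx', 'camera_from_world']
[[460.2570131    0.         257.13480174]
 [  0.         460.2570131  194.24955153]
 [  0.           0.           1.        ]] [[ 0.07182654  0.99741203 -0.00319075 -0.1223852 ]
 [-0.68597151  0.05172062  0.72578789  0.37759788]
 [ 0.72407461 -0.04994208  0.68791115 -1.72180907]
 [ 0.          0.          0.          1.        ]] ['color', 'mtx', 'camera_from_world']
```

View pics/top0.png

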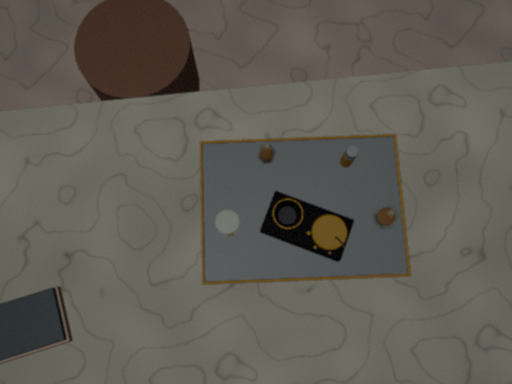

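View pics/scene0.png

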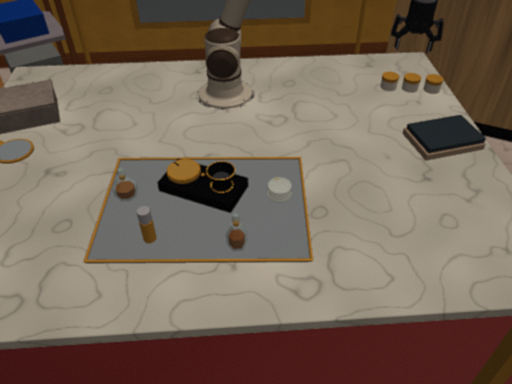

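The top view shows the dial at about (329,232), its pointer running toward (344,241), and the bowl at (288,213). The scene view shows the dial at about (184,171). Next I'll measure the dial and enlarge both views.

```bash
cat > h.py <<'E'
from cell import *
import cv2,numpy as np
def ray(r,u,v):
    K=r["mtx"];T=r["camera_from_world"];R=T[:3,:3]
    d=np.array([(u-K[0,2])/K[0,0],-(v-K[1,2])/K[1,1],-1.]);d=R.T@d
    return -R.T@T[:3,3],d/np.linalg.norm(d)
def onz(r,u,v,z):
    c,d=ray(r,u,v);return c+d*(z-c[2])/d[2]
def tri(a,b):
    (c1,d1),(c2,d2)=a,b
    s=np.linalg.lstsq(np.c_[d1,-d2],c2-c1,rcond=None)[0]
    p,q=c1+s[0]*d1,c2+s[1]*d2;return (p+q)/2,np.linalg.norm(p-q)
E
python3 - <<'E'
from h import *
R={};E={}
ims=[]
for n,b in(("top",(255,185,365,265)),("scene",(150,150,260,230))):
    r=read_camera(n);im=r["color"];x0,y0,x1,y1=b
    h=cv2.cvtColor(im,cv2.COLOR_BGR2HSV);m=cv2.inRange(h,(10,140,120),(30,255,255))
    mm=np.zeros_like(m);mm[y0:y1,x0:x1]=m[y0:y1,x0:x1]
    cs=sorted(cv2.findContours(mm,cv2.RETR_EXTERNAL,cv2.CHAIN_APPROX_NONE)[0],key=cv2.contourArea)[::-1][:7]
    for c in cs:
        M=cv2.boundingRect(c);print(n,cv2.contourArea(c),M,c.reshape(-1,2).mean(0).round(1))
    R[n]=r
    ims.append(cv2.resize(im[y0:y1,x0:x1],None,fx=7,fy=7,interpolation=cv2.INTER_CUBIC)[:,:])
    e=cv2.fitEllipse(cv2.convexHull(max(cs,key=cv2.contourArea)));print(e);E[n]=e[0]
print(tri(ray(R["top"],*E["top"]),ray(R["scene"],*E["scene"])))
print(onz(R["top"],*E["top"],.068),onz(R["scene"],*E["scene"],.068))
o=cv2.resize(cv2.vconcat(ims),None,fx=.53,fy=.53);cv2.imwrite("pics/c1.png",o);print(o.shape)
E
```

```text
Traceback (most recent call last):
ValueError: max() iterable argument is empty
```

```bash
python3 - <<'E'
from h import *
R={};E={}
ims=[]
for n,b in(("top",(255,185,365,265)),("scene",(150,150,260,230))):
    r=read_camera(n);im=r["color"];x0,y0,x1,y1=b
    h=cv2.cvtColor(im,cv2.COLOR_BGR2HSV)
    print(h[232,322] if n=="top" else h[173,190])
    m=cv2.inRange(h,(10,110,60),(32,255,255))
    mm=np.zeros_like(m);mm[y0:y1,x0:x1]=m[y0:y1,x0:x1]
    cs=sorted(cv2.findContours(mm,cv2.RETR_EXTERNAL,cv2.CHAIN_APPROX_NONE)[0],key=cv2.contourArea)[::-1][:7]
    for c in cs:
        M=cv2.boundingRect(c);print(n,cv2.contourArea(c),M,c.reshape(-1,2).mean(0).round(1))
    R[n]=r
    ims.append(cv2.resize(im[y0:y1,x0:x1],None,fx=7,fy=7,interpolation=cv2.INTER_CUBIC)[:,:])
    if cs:
        e=cv2.fitEllipse(cv2.convexHull(max(cs,key=cv2.contourArea)));print(e);E[n]=e[0]
o=cv2.resize(cv2.vconcat(ims),None,fx=.53,fy=.53);cv2.imwrite("pics/c1.png",np.clip(o*1.7,0,255));print(o.shape)
print(tri(ray(R["top"],*E["top"]),ray(R["scene"],*E["scene"])))
print(onz(R["top"],*E["top"],.068),onz(R["scene"],*E["scene"],.068))
E
```

```text
[ 20 170 105]
top 945.5 (307, 215, 40, 35) [327.2 231.9]
top 59.5 (272, 198, 31, 31) [289.6 215.1]
top 3.5 (314, 246, 3, 3) [314.9 246.9]
top 2.0 (274, 200, 9, 9) [277.2 203.4]
top 1.0 (329, 252, 2, 2) [329.5 252.5]
((327.5377197265625, 232.02978515625), (34.61801528930664, 39.33498764038086), 88.45053100585938)
[ 18 175 149]
scene 758.0 (150, 157, 110, 27) [200.6 162.2]
scene 59.0 (206, 161, 30, 20) [220.3 170.3]
scene 20.0 (233, 220, 6, 6) [235.5 222.9]
scene 19.5 (150, 221, 5, 9) [151.4 225.6]
scene 8.5 (226, 186, 7, 6) [229.4 188.8]
scene 5.5 (218, 191, 7, 2) [220.8 191.5]
scene 4.5 (210, 182, 3, 6) [210.7 184.3]
((230.44317626953125, 170.4566650390625), (28.806209564208984, 212.85208129882812), 91.60502624511719)
(594, 408, 3)
(array([ 0.51145208, -0.0533348 ,  0.07225085]), np.float64(0.12854907421244108))
[ 0.50546782 -0.11874807  0.068     ] [0.52555169 0.00977926 0.068     ][ WARN:0@0.413] global loadsave.cpp:1063 imwrite_ Unsupported depth image for selected encoder is fallbacked to CV_8U.
```

View pics/c1.png

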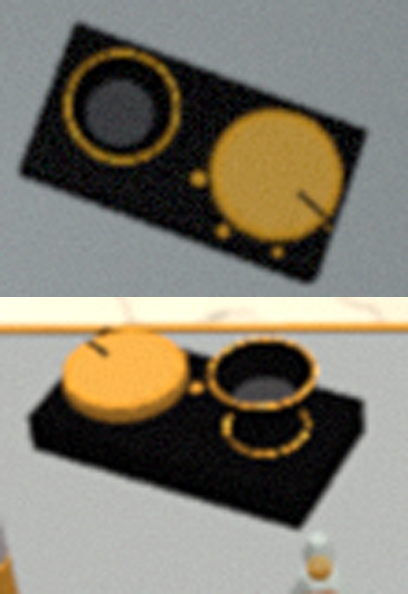

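The crop shows three studs growing clockwise at crop (277,252), (222,231) and (198,178), which are 90°, 135° and 180° of image angle about the dial centre (277,175). The pointer stands at about 44°, one step before the smallest visible stud. So it is at off, and the target is the stud straight below the dial in the image.

```bash
python3 - <<'E'
from h import *
R={};E={}
for n,b in(("top",(300,205,365,265)),("scene",(160,158,203,190))):
    r=read_camera(n);im=r["color"];x0,y0,x1,y1=b
    h=cv2.cvtColor(im,cv2.COLOR_BGR2HSV);m=cv2.inRange(h,(10,110,60),(32,255,255))
    mm=np.zeros_like(m);mm[y0:y1,x0:x1]=m[y0:y1,x0:x1]
    mm=cv2.morphologyEx(mm,cv2.MORPH_OPEN,cv2.getStructuringElement(2,(7,7)))
    c=max(cv2.findContours(mm,0,1)[0],key=cv2.contourArea)
    E[n]=cv2.fitEllipse(cv2.convexHull(c));print(n,E[n],cv2.boundingRect(c));R[n]=r
t,s=R["top"],R["scene"]
print("ctr top z.068",onz(t,*E["top"][0],.068))
print("tri whole disc",tri(ray(t,*E["top"][0]),ray(s,*E["scene"][0])))
print("ptr inner",tri(ray(t,335.6,236.8),ray(s,178.8,165.6)))
x,y,w,h=cv2.boundingRect(c)
f=lambda a,b,z:onz(t,255+a/3.71,185+b/3.71,z).round(4)
print("inner",f(299,192,.068),"outer",f(330,228,.068),"studs",[f(*q,.048) for q in((277,252),(222,231),(198,178))],"bowl",f(122,106,.103))
c0=onz(t,*E["top"][0],.068)
for q in((277,252),(222,231),(198,178)):
    d=f(*q,.048)-c0;print(np.hypot(*d[:2]),np.degrees(np.arctan2(d[1],d[0])))
d=f(299,192,.068)-c0;print(np.hypot(*d[:2]),np.degrees(np.arctan2(d[1],d[0])))
E
```

```text
top ((328.82965087890625, 231.75331115722656), (34.96260452270508, 35.60929489135742), 130.89254760742188) (312, 214, 35, 36)
scene ((183.3161163330078, 170.33621215820312), (25.25658416748047, 33.8731803894043), 82.38953399658203) (167, 158, 34, 26)
ctr top z.068 [ 0.5058422  -0.12225617  0.068     ]
tri whole disc (array([ 0.50674526, -0.12358615,  0.06102255]), np.float64(0.0002646855185531393))
ptr inner (array([ 0.49081442, -0.13759203,  0.06624514]), np.float64(0.0018639337692706876))
inner [ 0.4908 -0.1382  0.068 ] outer [ 0.463  -0.1565  0.068 ] studs [array([ 0.4518, -0.1201,  0.048 ]), array([ 0.4709, -0.0827,  0.048 ]), array([ 0.5109, -0.0705,  0.048 ])] bowl [ 0.5597 -0.0169  0.103 ]
0.05408519368332644 177.7152283561778
0.05277923758472863 131.45597546665766
0.052002718514420766 84.41856904460023
0.021919702217634552 -133.33327951043577
```

Triangulation puts the dial centre near (0.506, -0.122) with the top at z ≈ 0.067, and the studs lie 52–54 mm out as stated. The pointer is at -135° in the world frame and low is at 178°. I'll move over with the gripper shut, aiming at a contact 30 mm from the axis at about -50°.

Emit:
send_rows:
  targets: [2.7, 2.95, 0, 0, 0, 0, 0, 5.4, 5.9, 0, 0, 0, 0, 0, 8.1, 8.85, 0, 0, 0, 0, 0, 10.8, 11.8, 0, 0, 0, 0, 0, 13.5, 14.75, 0, 0, 0, 0, 0]

```text
clock: 0.77
tool_pos: [0.2778, 0.4096, 0.2313]
eef_rot: [-180.0, -0.0, -18.2]
ft_force: [0.8, 0.1, 0.7]
grip_width: 0.0257
grip_force: 0.0
```

Emit:
send_rows:
  targets: [2.7, 2.95, 0, 0, 0, 0, 0, 5.4, 5.9, 0, 0, 0, 0, 0, 8.1, 8.85, 0, 0, 0, 0, 0, 10.8, 11.8, 0, 0, 0, 0, 0, 13.5, 14.75, 0, 0, 0, 0, 0]

```text
clock: 1.18
tool_pos: [0.3598, 0.2273, 0.2317]
eef_rot: [-179.9, -0.0, -18.2]
ft_force: [1.0, 0.9, 0.5]
grip_width: 0.0003
grip_force: 0.0
```

Emit:
send_rows:
  targets: [2.7, 2.95, 0, 0, 0, 0, 0, 5.4, 5.9, 0, 0, 0, 0, 0, 8.1, 8.85, 0, 0, 0, 0, 0, 10.8, 11.8, 0, 0, 0, 0, 0, 13.5, 14.75, 0, 0, 0, 0, 0]

```text
clock: 1.6
tool_pos: [0.4421, 0.0449, 0.2318]
eef_rot: [-179.9, -0.1, -18.2]
ft_force: [0.8, 1.1, -0.1]
grip_width: 0.0004
grip_force: 0.0
```

Emit:
send_rows:
  targets: [2.7, 2.95, 0, 0, 0, 0, 0, 5.4, 5.9, 0, 0, 0, 0, 0, 8.1, 8.85, 0, 0, 0, 0, 0, 10.8, 11.8, 0, 0, 0, 0, 0, 13.5, 14.75, 0, 0, 0, 0, 0]

```text
clock: 2.02
tool_pos: [0.5243, -0.1376, 0.2315]
eef_rot: [-180.0, -0.0, -18.2]
ft_force: [1.7, 0.7, 0.0]
grip_width: -0.0002
grip_force: 0.0
```

```bash
python3 - <<'E'
from h import *
o=get_obs();print({k:np.round(o[k],3).tolist() for k in("clock","qpos","tool_pos","eef_rot","ft_force","grip_width")})
r=read_camera("wrist");print(r["mtx"].round(1).tolist(),r["mount"].round(4).tolist());cv2.imwrite("pics/w1.png",r["color"])
E
```

```text
{'clock': 2.017, 'qpos': [2.44, 13.951, -11.254, -0.003, -64.767, 69.34], 'tool_pos': [0.524, -0.138, 0.231], 'eef_rot': [-179.988, -0.024, -18.221], 'ft_force': [1.686, 0.74, 0.041], 'grip_width': -0.0}
[[297.3, 0.0, 252.2], [0.0, 297.3, 191.8], [0.0, 0.0, 1.0]] [[0.0002, 0.9464, 0.323, 0.0831], [1.0, 0.0001, -0.0011, -0.0003], [-0.0011, 0.323, -0.9464, -0.1433], [0.0, 0.0, 0.0, 1.0]]
```

View pics/w1.png

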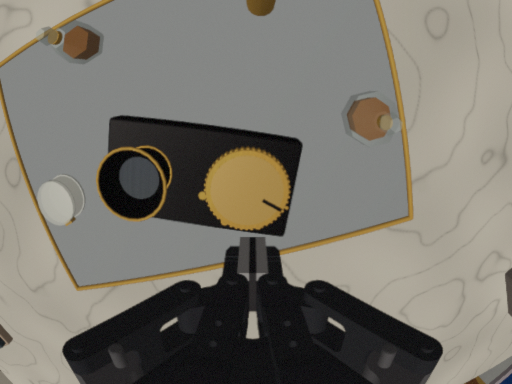

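The wrist view shows the dial at about (247,189), its pointer toward (280,209), and the shut fingertips at (252,243). I'll cast the dial centre from this camera.

```bash
cat >> h.py <<'E'
from scipy.spatial.transform import Rotation as Ro
def wray(r,o,u,v):
    K,M=r["mtx"],r["mount"];p=np.array([u-K[0,2],v-K[1,2]])/K[0,0];t=np.hypot(*p)
    d=np.array([*(p/t*np.sin(t)),np.cos(t)])*[1,-1,-1]
    W=Ro.from_euler("xyz",o["eef_rot"],degrees=True).as_matrix()
    return W@M[:3,3]+o["tool_pos"],W@M[:3,:3]@d
def wz(r,o,u,v,z):
    c,d=wray(r,o,u,v);return c+d*(z-c[2])/d[2]
def dial(r):
    h=cv2.cvtColor(r["color"],cv2.COLOR_BGR2HSV);m=cv2.inRange(h,(10,90,60),(32,255,255))
    m=cv2.morphologyEx(m,cv2.MORPH_OPEN,cv2.getStructuringElement(2,(17,17)))
    c=max(cv2.findContours(m,0,1)[0],key=cv2.contourArea);return cv2.fitEllipse(cv2.convexHull(c))
E
python3 - <<'E'
from h import *
o=get_obs();r=read_camera("wrist");e=dial(r);print(e)
c=wz(r,o,*e[0],.068);print(c)
t=read_camera("top");
for a in ((273,204),(264,200),(281,209)):
  d=wz(r,o,*a,.068)-c;print(np.hypot(*d[:2]),np.degrees(np.arctan2(d[1],d[0])))
print(tri(wray(r,o,*e[0]),ray(t,328.83,231.75)))
x=c[:2]+.030*np.array([np.cos(np.radians(-50)),np.sin(np.radians(-50))]);print(x)
W=Ro.from_euler("xyz",o["eef_rot"],degrees=True).as_matrix();print(W.T@(np.r_[x,.085]-o["tool_pos"])*100)
E
```

```text
((242.4650115966797, 192.26007080078125), (82.66658020019531, 87.02203369140625), 90.00860595703125)
[ 0.50965281 -0.12610399  0.068     ]
0.03632525946792625 -130.71767183972057
0.025245074851194364 -129.3858654697215
0.04707987945063053 -133.29196441339127
(array([ 0.50685055, -0.12435299,  0.05813428]), np.float64(0.0009741341295453437))
[ 0.52893644 -0.14908533]
[ 0.3687882   0.51909753 14.60100483]
```

Emit:
send_rows:
  targets: [0.2, 0.4, 3.3, 0, 0, 0, 0, 0.2, 0.4, 6.6, 0, 0, 0, 0, 0.2, 0.4, 10, 0, 0, 0, 0, 0.2, 0.4, 10, 0, 0, 0, 0, 0.2, 0.4, 10, 0, 0, 0, 0]

```text
clock: 2.58
tool_pos: [0.5235, -0.1392, 0.1307]
eef_rot: [179.9, 0.2, -18.1]
ft_force: [0.5, 0.5, 0.2]
grip_width: -0.0001
grip_force: 0.0
```

```bash
python3 - <<'E'
from h import *
read_camera("top");read_camera("top")
o=get_obs();r=read_camera("wrist");e=dial(r);print(o["tool_pos"],o["ft_force"],e,np.abs(o["qvel"]).max())
c=wz(r,o,*e[0],.068);print(c)
cv2.imwrite("pics/w2.png",r["color"])
E
```

```text
[ 0.52606758 -0.13946106  0.13364088] [0.55327718 0.77586025 1.975066  ] ((242.8901824951172, 227.14462280273438), (109.14181518554688, 119.67711639404297), 93.47206115722656) 0.8808810326733538
[ 0.51222187 -0.12724423  0.068     ]
```

View pics/w2.png

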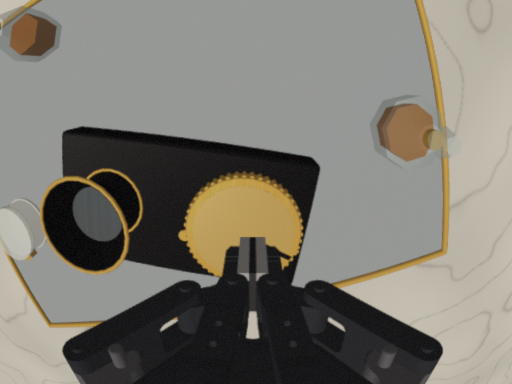

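The tips stand over the dial's near part, close to the pointer, around pixel (252,240). I'll take the centre as (0.507, -0.124), shift out to a 30 mm radius and lower to just above the top.

Emit:
send_rows:
  targets: [0.3, 0.2, 1.5, 0, 0, 0, 0, 0.55, 0.4, 3, 0, 0, 0, 0, 0.55, 0.4, 4.5, 0, 0, 0, 0, 0.55, 0.4, 5.6, 0, 0, 0, 0, 0.55, 0.4, 5.6, 0, 0, 0, 0]

```text
clock: 3.15
tool_pos: [0.5284, -0.1452, 0.0753]
eef_rot: [-180.0, 0.0, -18.2]
ft_force: [-0.2, -0.4, 0.2]
grip_width: -0.0002
grip_force: 0.0
```

```bash
cat >f.py <<'E'
from h import *
F=[];P=[]
for i in range(5):
    o=get_obs();F.append(o["ft_force"]);P.append(o["tool_pos"]);read_camera("top")
print(np.mean(F,0).round(2),np.std(F,0).round(2),np.mean(P,0).round(4),o["eef_rot"],o["clock"])
E
python3 f.py
```

```text
[ 0.05 -0.16  0.4 ] [0.36 0.48 0.12] [ 0.5294 -0.1453  0.0766] [-179.94985052   -0.20699507  -18.17616828] 3.35
```

Free-air baseline is Fz ≈ 0.3 N. Next I'll creep down.

Emit:
send_rows:
  targets: [0, 0, 0.2, 0, 0, 0, 0, 0, 0, 0.4, 0, 0, 0, 0, 0, 0, 0.6, 0, 0, 0, 0, 0, 0, 0.8, 0, 0, 0, 0, 0, 0, 0.8, 0, 0, 0, 0]

```text
clock: 3.82
tool_pos: [0.5285, -0.1455, 0.067]
eef_rot: [180.0, 0.0, -18.2]
ft_force: [0.2, 0.1, 1.1]
grip_width: 0.0004
grip_force: 0.6
```

```bash
python3 f.py
```

```text
[0.15 0.25 1.07] [0.4  0.12 0.63] [ 0.5285 -0.1455  0.0672] [ 1.79995143e+02  9.16158235e-03 -1.82076150e+01] 4.0167
```

Emit:
send_rows:
  targets: [0, 0, 0.1, 0, 0, 0, 0, 0, 0, 0.2, 0, 0, 0, 0, 0, 0, 0.3, 0, 0, 0, 0, 0, 0, 0.3, 0, 0, 0, 0]

```text
clock: 4.4
tool_pos: [0.5285, -0.1455, 0.0644]
eef_rot: [180.0, -0.0, -18.2]
ft_force: [-1.6, 0.1, 2.7]
grip_width: 0.0
grip_force: 1.8
```

```bash
python3 f.py
```

```text
[-1.01  0.26  3.57] [0.32 0.36 0.57] [ 0.5286 -0.1455  0.0645] [ 1.79998859e+02 -1.24396708e-02 -1.82028304e+01] 4.6
```

Emit:
send_rows:
  targets: [-0.074, 0.138, 0.06, 0, 0, 3, 0, -0.156, 0.273, 0.06, 0, 0, 6, 0, -0.244, 0.403, 0.06, 0, 0, 9, 0, -0.339, 0.528, 0.06, 0, 0, 12, 0, -0.441, 0.648, 0.06, 0, 0, 15, 0]

```text
clock: 5.07
tool_pos: [0.5232, -0.1502, 0.0642]
eef_rot: [-179.9, -0.1, -33.3]
ft_force: [0.9, -0.2, 4.0]
grip_width: -0.0003
grip_force: 2.0
```

```bash
python3 f.py; python3 -c "
from h import *
r=read_camera('wrist')['color'];t=read_camera('top')['color'][195:265,285:365]
cv2.imwrite('pics/m1.png',cv2.hconcat([r[130:370,130:400],cv2.convertScaleAbs(cv2.resize(t,(274,240),interpolation=2),alpha=1.6)]))"
```

```text
[0.74 0.58 3.94] [0.39 0.76 0.6 ] [ 0.5231 -0.1503  0.0641] [-1.79950230e+02 -9.35304166e-02 -3.31230688e+01] 5.2667
```

View pics/m1.png

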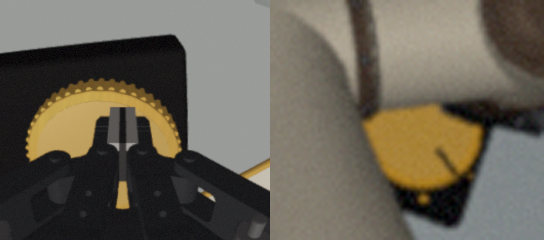

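The right half, from the top camera, shows the pointer still visible, running from (438,151) to (458,174). It is about 52° in image angle against 44° at the start, so the dial is following. I'll turn another 15°.

Emit:
send_rows:
  targets: [-0.074, 0.138, 0, 0, 0, 3, 0, -0.156, 0.273, 0, 0, 0, 6, 0, -0.244, 0.403, 0, 0, 0, 9, 0, -0.339, 0.528, 0, 0, 0, 12, 0, -0.441, 0.648, 0, 0, 0, 15, 0]

```text
clock: 5.83
tool_pos: [0.5155, -0.1536, 0.064]
eef_rot: [-180.0, -0.1, -48.3]
ft_force: [0.4, -0.7, 4.0]
grip_width: -0.0003
grip_force: 2.2
```

```bash
cat > p.py <<'E'
from h import *
def ang(im):
    v=im.max(2).astype(float);H,W=v.shape;yy,xx=np.mgrid[:H,:W];dx,dy=xx-328.9,yy-231.8
    rr=np.hypot(dx,dy);a=np.degrees(np.arctan2(dy,dx))
    m=(rr>8)&(rr<15)&(v<75)&(a>20)&(a<110)
    return m.sum(),np.degrees(np.arctan2(dy[m].mean(),dx[m].mean()))
if __name__=="__main__":
    t=read_camera("top")["color"];print("start",ang(cv2.imread("pics/top0.png")),"now",ang(t))
    cv2.imwrite("pics/now.png",cv2.convertScaleAbs(cv2.resize(t[195:265,285:365],(400,350),interpolation=2),alpha=1.6))
E
python3 f.py;python3 p.py
```

```text
[ 0.37 -1.45  5.06] [0.66 0.52 0.8 ] [ 0.5153 -0.1536  0.064 ] [ 1.79999887e+02 -3.57491313e-02 -4.81059495e+01] 6.0333
start (np.int64(12), np.float64(39.19030957076379)) now (np.int64(13), np.float64(70.92859101993716))
```

The dial has followed about 31°, which is past the 23° ridge. I'll turn 12° more, then lift straight up.

Emit:
send_rows:
  targets: [-0.074, 0.138, 0, 0, 0, 3, 0, -0.156, 0.273, 0, 0, 0, 6, 0, -0.244, 0.403, 0, 0, 0, 9, 0, -0.339, 0.528, 0, 0, 0, 12, 0, -0.339, 0.528, 0, 0, 0, 12, 0]

```text
clock: 6.55
tool_pos: [0.5085, -0.1545, 0.0639]
eef_rot: [180.0, -0.0, -60.2]
ft_force: [-0.6, -1.7, 6.1]
grip_width: 0.0004
grip_force: 2.9
```

Emit:
send_rows:
  targets: [0, 0, -0.5, 0, 0, 0, 0, 0, 0, -1.5, 0, 0, 0, 0, 0, 0, -4, 0, 0, 0, 0, 0, 0, -7, 0, 0, 0, 0, 0, 0, -10, 0, 0, 0, 0]

```text
clock: 6.97
tool_pos: [0.5077, -0.1538, 0.1642]
eef_rot: [179.9, 0.1, -60.2]
ft_force: [0.3, -0.4, 0.1]
grip_width: -0.0001
grip_force: 0.0
```

Emit:
send_rows:
  targets: [0, 0, -3, 0, 0, 0, 0, 0, 0, -6, 0, 0, 0, 0, 0, 0, -6, 0, 0, 0, 0, 0, 0, -6, 0, 0, 0, 0, 0, 0, -6, 0, 0, 0, 0]

```text
clock: 7.38
tool_pos: [0.5079, -0.1538, 0.2231]
eef_rot: [180.0, 0.1, -60.2]
ft_force: [0.1, -0.6, -0.7]
grip_width: 0.0001
grip_force: 0.0
```

```bash
python3 f.py;python3 p.py; python3 -c "
from h import *
r=read_camera('wrist')['color'];cv2.imwrite('pics/end.png',cv2.hconcat([cv2.resize(r,(450,350)),cv2.imread('pics/now.png')[:,:350]]))"
```

```text
[-0.01  0.08 -0.38] [0.23 0.36 0.93] [ 0.5079 -0.1539  0.2224] [ 1.79856541e+02  1.00787459e-01 -6.02047367e+01] 7.5833
start (np.int64(12), np.float64(39.19030957076379)) now (np.int64(34), np.float64(94.99597562957078))
```

View pics/end.png

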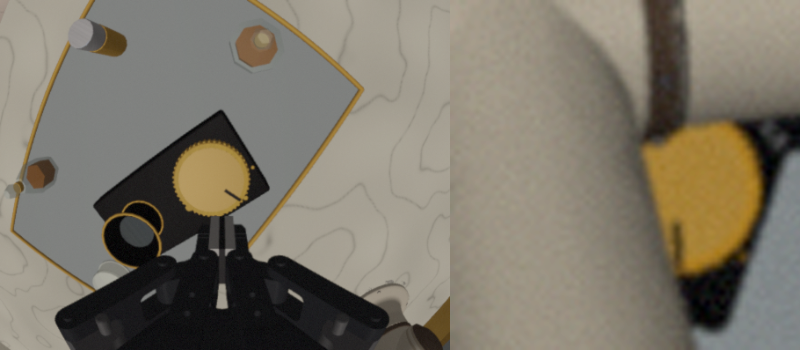

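The wrist view shows the pointer running (226,190) to (245,202), with the small off stud now uncovered at (253,167). The top view shows the pointer straight down, toward low. A quick numeric check follows.

```bash
python3 - <<'E'
from h import *
o=get_obs();r=read_camera("wrist");c=wz(r,o,*dial(r)[0],.068);print(c)
A=lambda d:np.degrees(np.arctan2(d[1],d[0]))
pi,po=wz(r,o,257,208.5,.068),wz(r,o,279,221.6,.068);s=wz(r,o,288,183,.048)
print("ptr dir",A(po-pi),"off stud",A(s-c),np.hypot(*(s-c)[:2]))
E
```

```text
[ 0.50833783 -0.12851109  0.068     ]
ptr dir 177.0315243452842 off stud -142.38471567688987 0.053757287864024624
```

The pointer direction is 177° and the low stud lies at 178°, so the dial sits in the low detent. The burner has not moved within the measurement error, and the finger is clear.

```bash
python3 -c "
from cell import *
print(sign_off())"
```

```text
the job is handed in; nothing more can be done
None
```

The dial went from off to low, exactly one click clockwise. The finger is lifted clear, the burner and the objects around it look unmoved, and the job is handed in after about 8 s of the 38 s allowed.

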